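Queue the sample jars in the autosampler's feed lane and lock it

TASK

Push the two squat white sample jars that stand loose on the bench into the aluminium guide lane, behind the jar already in it, until all three stand in single file as far as they will go against its closed end; then slide the white lock grip fully home so that its bar shuts the lane behind the last jar. Keep the jars upright and sliding on the bench, without lifting them, and leave the slim bottle and everything else on the bench where it is.

Things in the scene. Friction and masses are not known exactly. Their poses are not given: they have to be found in the camera images.
- lane: Fixed guide lane on the bench: two aluminium rails 25 mm high, 8 mm thick, 58 mm apart inside, no floor. Origin: on the bench, in the middle of the open mouth; x runs along the centre line into the lane, y left when looking in, z up. Flared walls narrow from 120 mm apart at x = 0 to 58 mm at x = 45 mm; straight rails from x = 65 to 215 mm. Jars in a tight row stand at x = 190, 140 and 90 mm.
- lane_end (a point): Middle of the lane's closed end, bench level, on the inner face of the 35 mm high end wall: x = 215 mm in the lane's frame. Axes as the lane's.
- lock (a joint): Travel of the lock: 0 = lane open (bar drawn out to +y of the lane), 0.060 m = end stop, bar fully across the lane. Grows as the grip moves along the lane's -y direction; light friction of about 1.5 N; it starts within 12 mm of fully open.
- lock_grip (a point): Centre of the lock's white grip, an upright block 16 mm along the lane's x, 26 mm along y, 28 mm high (34 to 62 mm above the bench); at lane x = 57 mm, y = 122 mm open, y = 62 mm home. Its steel bar (6 mm thick, 9 to 21 mm above the bench) shuts the lane at x = 54 to 60 mm; its track, 20 mm high and 26 mm wide, lies outside the lane from y = 52 to 162 mm.
- jar1: Squat white plastic sample jar with a ribbed white screw cap: 50 mm diameter, 60 mm high in all (body to 42 mm, then a cap of 44 mm diameter), about 90 g. One of three alike: on the open bench at the start. Origin: centre of its underside, z up along its axis.
- jar2: Squat white plastic sample jar with a ribbed white screw cap: 50 mm diameter, 60 mm high in all (body to 42 mm, then a cap of 44 mm diameter), about 90 g. One of three alike: on the open bench at the start. Origin: centre of its underside, z up along its axis.
- jar3: Squat white plastic sample jar with a ribbed white screw cap: 50 mm diameter, 60 mm high in all (body to 42 mm, then a cap of 44 mm diameter), about 90 g. One of three alike: already in the lane at the start, somewhere short of or at its end. Origin: centre of its underside, z up along its axis.
- slim_bottle: Slim white bottle, 32 mm diameter, 85 mm high, standing among the jars; not to be loaded or moved. Origin: centre of its underside.
- spare_cap: Loose white screw cap lying among the jars, 32 mm diameter, 13 mm high; bystander. Origin: centre of its underside.
- tub: Empty clear plastic tub, 90 mm across the rim, 60 mm high; bystander. Origin: centre of its underside.
- timer: Grey bench timer, 60 x 60 mm, 18 mm high; bystander. Origin: centre of its underside.
- reagent_bottle: Amber reagent bottle, 72 mm diameter, 150 mm high; bystander. Origin: centre of its underside.
- mouse: Round grey computer mouse, 60 mm across, 28 mm high; bystander. Origin: centre of its underside.
Things that resemble listed ones, but are neither listed nor needed, are in the scene too. What is shaped like the jar3 but green or purple is not meant.

How it is judged (in metres and radians):
On the way, in this order (a step that is already met when the one before it is completed fails the run):
1. all three jars stand in single file against the closed end of the lane, the lock still open (x of jar1 in the frame of lane between 0.083 and 0.2 m and y of jar1 in the frame of lane between -0.012 and 0.012 m and angle between each of jar1, jar2, jar3's own z axis and vertical below 0.12 rad and height (world z) of each of jar1, jar2, jar3 below 0.006 m and x of jar2 in the frame of lane between 0.083 and 0.2 m and y of jar2 in the frame of lane between -0.012 and 0.012 m and x of jar3 in the frame of lane between 0.083 and 0.2 m and y of jar3 in the frame of lane between -0.012 and 0.012 m and value of joint lock below 0.03 m), for 0.2 s.
2. the lock is slid home behind them (x of jar1 in the frame of lane between 0.083 and 0.2 m and y of jar1 in the frame of lane between -0.012 and 0.012 m and angle between each of jar1, jar2, jar3's own z axis and vertical below 0.12 rad and height (world z) of each of jar1, jar2, jar3 below 0.006 m and x of jar2 in the frame of lane between 0.083 and 0.2 m and y of jar2 in the frame of lane between -0.012 and 0.012 m and x of jar3 in the frame of lane between 0.083 and 0.2 m and y of jar3 in the frame of lane between -0.012 and 0.012 m and value of joint lock above 0.055 m), for 0.2 s.
At the end, for the whole second after the job is handed in: All three jars stand upright (within 0.12 rad) on the bench inside the lane in single file, each centre within 12 mm of the centre line and the last at most 7 mm from where a tight row would put it; the lock is within 5 mm of its end stop; everything is at rest (all of step 2 and linear speed of each of jar1, jar2, jar3 below 0.01 m/s); the robot touches nothing.
It fails at once if a jar is lifted more than 20 mm off the bench (height (world z) of any of jar1, jar2, jar3 above 0.02 m).
It fails at once if a jar is tipped over (more than 0.5 rad) (angle between any of jar1, jar2, jar3's own z axis and vertical above 0.5 rad).
It fails at once if the slim bottle or another bystander is moved more than 30 mm or tipped (distance of any of slim_bottle, spare_cap, tub, timer, reagent_bottle, mouse from where it was at the start of the episode above 0.03 m or angle between any of slim_bottle, spare_cap, tub, timer, reagent_bottle, mouse's own z axis and vertical above 0.5 rad).
It also fails if it takes over 72 s, if anything falls off the work surface, if the arm or the gripper's body presses on something with over 40 N, if the wrist force passes 120 N, or if a joint passes its speed limit or range.

ROBOT

A 6-joint arm with a two-finger parallel gripper is mounted at the origin on the work surface. World frame = base frame: x ahead of the robot, y to its left, z up, the work surface at z = 0. Lengths are in m, angles in degrees, forces in N, time in s.
With the tool pointing down it reaches from about 0.3 to 0.75 m from the base axis. Payload 8.5 kg.
Tool frame: the origin (TCP) lies at the very end of the fingers, on their centre line; the grasp point (between the pads) lies env.pinch_z behind it (env.pinch_z is the distance from the TCP to the grasp point, in m); z points along the fingers, y is the line along which they close (so a half turn about z gives the same grasp; the last joint's range is limited). The gripper opens to 85 mm and grips with 20 to 120 N. Pads are 22 mm wide; open, the fingers measure 114 mm over their backs; the gripper's body (76 mm by 85 mm) begins 54 mm behind the grasp point. The pads swing forward as they close: fully open they stand 13 mm farther back than shut.
Start: joints at [53.44, 21.807, 74.336, -0, 83.858, -12.336], TCP at [0.226, 0.502, 0.231] pointing down, gripper open.
Joint ranges: [-178.18, 178.18], [-50.72, 133.34], [12.68, 142.11], [-81.47, 261.47], [9.98, 163.14], [-165.26, 165.26]. Speed limits (degrees/s): [136.94, 136.94, 180, 180, 180, 180].

INTERFACE

Orientations are given as a 3x3 rotation matrix whose columns are the frame's x, y, z axes.
In Python, from rig import telemetry, get_image, env gives the robot as it stands. The module is installed in compiled form; this text tells all that it offers.
- The arm moves only by the tool apply_moves, never from a script. Its argument "series" is a list of rows, each a list of 7 numbers: the shift along the tool's x, y, z in mm, then the turn, a rotation vector about the tool's x, y, z in degrees, then the opening, from 0 (shut) to 1 (fully open). A call has 1 to 12 rows; each row shifts and turns the commanded pose from where the row before left it, along the tool's axes as they then stand; what a row does not reach is not made up. A row lasts 1/8 s, in which the tool goes at most 62.5 mm and 10.7 degrees, less where a joint would pass 70% of its speed; a pose out of reach is approached as far as the arm can. A call with a gripper value outside its range is refused whole. The fingers move at their own pace and stop on an object; "grip_force" is the grip in N (left out, the last holds). Time passes only in rows, so rows that do not move let the fingers close. It gives the time, the measured TCP pose, the force, the opening and the grip force at its end, in the units of the state.
- telemetry.observe(): the state, without advancing time (a new reading comes with each control period).
- get_image(name): name is "scene" or "top" or "wrist"; returns a dict with "frame" (400x640x3 uint8, red, green, blue), "z_map" (400x640 float32, m along the optical axis (not along the pixel's ray), 0 where there is no reading), "vertical_fov" (degrees; the focal length in pixels is half the picture's height over the tangent of half this angle, whatever the lens; pixels are square), "cx", "cy" (the principal point, pixels), "dist" ([k1, k2, p1, p2, k3] as OpenCV has them; the pictures are not rectified), "eye" and "attitude" of the camera in the world; the wrist camera has in their place "mount" (4x4, takes a point from camera to tool coordinates, whose origin is the TCP and whose axes are the flange's). Camera axes: x right, y up, looking along -z (the intrinsics and any distortion apply to the point x, -y, -z); pixel columns grow to the right and rows downward; lengths in m; the calibration is good to about 2 mm. A picture is of the moment at which its call begins: read the wrist's pose just before it.
- env.close_job(): hands the job in; it is judged then, once.
The state is a dict: "time_s": time; "q": joint angles; "qvel": joint speeds; "joint_efforts": joint torques, N m; "position": TCP position; "tool_rot": TCP orientation; "ft_force": force on the tool from outside, world axes, zero at the start; "wrist_torque": the same for the moment, N m; "grip_width": finger opening in m; "gripper_force": force on a finger pad.
Only numpy, scipy, OpenCV 4.12 (cv2) and the standard library are available. Lean on these libraries where they do the work, as an engineer would, in place of code of your own. Each camera call takes 0.05 s, during which the arm holds its last target. There are 200 camera calls.

## Working session

There is one attempt and no reset: what is moved stays moved. The work goes in short steps, Python scripts to look and compute and a tool call to move; the robot and the scene stay as the last step left them, time stands still between calls to the robot, and variables do not carry over. Pictures are saved under pics/ and viewed, at most 13 in all, crops included, and the job is handed in when it is done.

Besides the shell and the picture viewer there is one more tool, called as a command line: name --pt "numbers of a row" for each row, then --argument value for the rest. apply_moves: Moves the arm, as the interface text tells. Its arguments: {"type":"object","properties":{"series":{"type":"array"},"grip_force":{"type":"number"}},"required":["series"]}

```bash
mkdir -p pics; cat > h.py <<'E'
import numpy as np, cv2
from rig import telemetry, get_image, env
def cam(im, st=None):
    h=im["frame"].shape[0]; f=h/2/np.tan(np.radians(im["vertical_fov"])/2)
    K=np.array([[f,0,im["cx"]],[0,f,im["cy"]],[0,0,1]])
    if "mount" in im:
        T=np.eye(4); T[:3,:3]=st["tool_rot"]; T[:3,3]=st["position"]; T=T@np.array(im["mount"])
        return K,np.array(im["dist"],float),T[:3,3],T[:3,:3]
    return K,np.array(im["dist"],float),np.array(im["eye"]),np.array(im["attitude"])
def rays(c,px):
    K,d,e,R=c
    u=cv2.undistortPoints(np.array(px,float).reshape(-1,1,2),K,d).reshape(-1,2)
    return np.c_[u[:,0],-u[:,1],-np.ones(len(u))]@R.T
def onplane(c,px,z):
    r=rays(c,px); return c[2]+r*((z-c[2][2])/r[:,2])[:,None]
def cloud(c,zm):
    h,w=zm.shape; v,u=np.mgrid[:h,:w]
    r=rays(c,np.c_[u.ravel(),v.ravel()])
    return (c[2]+r*zm.ravel()[:,None]).reshape(h,w,3)
def proj(c,P):
    K,d,e,R=c; p=(np.atleast_2d(P)-e)@R; p=p*[1,-1,-1]
    return cv2.projectPoints(p.reshape(-1,1,3),np.zeros(3),np.zeros(3),K,d)[0].reshape(-1,2)
def save(n,f): cv2.imwrite("pics/"+n+".png",f[:,:,::-1])
E
python3 - <<'E'
from h import *
st=telemetry.observe(); print(st, env.pinch_z)
for n in("scene","top","wrist"):
    im=get_image(n); save(n+"0",im["frame"]); np.save(n+"0.npy",im,allow_pickle=True)
    c=cam(im,st); print(n,c[2],c[3][:,2],im["vertical_fov"],im["dist"],im["z_map"].min(),im["z_map"].max())
E
```

```text
{'time_s': 0.0, 'q': array([ 5.34380841e+01,  2.18424210e+01,  7.43869090e+01,  1.11781482e-04,
        8.38591517e+01, -1.23378048e+01]), 'qvel': array([ 0.00403177,  0.01436503,  0.0214154 ,  0.0304308 , -0.04762933,
        0.05609081]), 'joint_efforts': array([ 4.78974307e-04, -4.48461556e+01, -2.31277442e+01, -2.05461074e-04,
        4.80096685e-03, -3.35770068e-06]), 'position': array([0.22549952, 0.5013081 , 0.23068569]), 'tool_rot': array([[-9.11947293e-01,  4.10306331e-01, -9.21481385e-04],
       [ 4.10307232e-01,  9.11946511e-01, -1.23924397e-03],
       [ 3.31872088e-04, -1.50821566e-03, -9.99998808e-01]]), 'ft_force': array([-0.07870091,  1.21185827,  0.37409914]), 'wrist_torque': array([-0.02527773, -0.01456213, -0.04414432]), 'gripper_force': 0.0, 'grip_width': 0.08526061838619335} 0.0187
scene [1.55336832 0.31808065 0.72120414] [0.8158112  0.21183946 0.53812279] 45.248751842464486 [-0.02087109  0.          0.          0.          0.        ] 0.0 3.2200549
top [0.38208017 0.02300438 1.18651322] [-0.14055971 -0.02431788  0.98977351] 47.82516941260178 [0.00068486 0.         0.         0.         0.        ] 0.0 2.1378026
wrist [0.15696993 0.53264057 0.37328133] [-0.26524662  0.12028176  0.95664859] 66.18707814190961 [-0.01186165  0.          0.          0.          0.        ] 0.0 1.374485
```

View pics/top0.png

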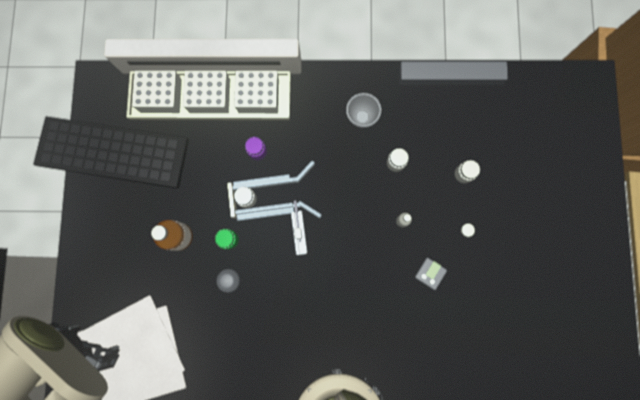

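View pics/scene0.png

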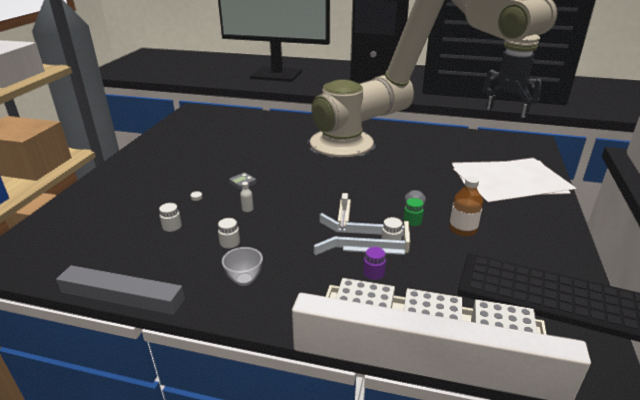

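The top view shows the following:
- The lane has its mouth on the right at about (308,190) and its closed end at about (231,200), with jar3 at (244,196).
- The two loose squat jars with ribbed caps are at (398,159) and (469,170).
- The slim bottle is at (404,219), taller and narrower than the jars.
- The spare cap is at (468,230), and the lock with its grip is near (298,230).
- The green (225,238) and purple (254,147) jars are decoys.

Next I measure these.

```bash
cat > meas.py <<'E'
from h import *
import sys
def load(n): return np.load(n+"0.npy",allow_pickle=True).item()
for n in("top","scene"):
    im=load(n); c=cam(im); f=im["frame"].astype(int); P=cloud(c,im["z_map"])
    z=P[...,2]; on=(im["z_map"]>0)&(P[...,0]>.15)&(P[...,0]<.85)&(abs(P[...,1])<.6)
    flat=on&(f.max(2)<60); print(n,"bench z",np.median(z[flat]))
    m=(on&(z>.008)&(z<.2)).astype(np.uint8)
    k,l,s,_=cv2.connectedComponentsWithStats(m)
    for i in range(1,k):
        if s[i,4]<40: continue
        p=P[l==i]; zt=np.percentile(p[:,2],97); t=p[p[:,2]>zt-.006]
        mid=(t[:,:2].max(0)+t[:,:2].min(0))/2
        print(s[i],"ztop %.3f"%zt,"topmid",mid.round(3),"ext",(t[:,:2].max(0)-t[:,:2].min(0)).round(3),"col",np.median(f[l==i],0))
# top crop of the lane, and jars
im=load("top"); a=cv2.resize(im["frame"][140:270,210:340],None,fx=4,fy=4,interpolation=cv2.INTER_CUBIC)
b=cv2.resize(im["frame"][140:270,380:490],None,fx=2.4,fy=2.4,interpolation=cv2.INTER_CUBIC)
o=np.zeros((520,800,3),np.uint8); o[:,:520]=a; o[:312,530:794]=b; save("crop1",o)
E
python3 meas.py
```

```text
top bench z 0.00010427591039730011
[ 127   84  163   35 4488] ztop 0.064 topmid [0.819 0.357] ext [0.061 0.38 ] col [209. 215. 201.]
[347  93  34  34 768] ztop 0.062 topmid [ 0.783 -0.061] ext [0.088 0.086] col [129.  133.5 135. ]
[ 114  127   75   61 3531] ztop 0.025 topmid [0.665 0.506] ext [0.161 0.188] col [60. 61. 61.]
[245 137  22  22 349] ztop 0.063 topmid [0.686 0.222] ext [0.042 0.045] col [154.  92. 194.]
[387 149  21  22 351] ztop 0.064 topmid [ 0.658 -0.149] ext [0.041 0.044] col [231. 236. 230.]
[ 228  161   93   93 1572] ztop 0.062 topmid [0.513 0.182] ext [0.126 0.172] col [198. 215. 221.]
[455 160  25  22 388] ztop 0.064 topmid [ 0.629 -0.329] ext [0.042 0.044] col [226.5 230.5 220.5]
[397 213  14  14 151] ztop 0.088 topmid [ 0.5   -0.164] ext [0.015 0.015] col [164. 167. 156.]
[152 220  41  30 964] ztop 0.151 topmid [0.453 0.422] ext [0.03  0.032] col [121.   87.5  54. ]
[462 224  12  12 116] ztop 0.018 topmid [ 0.477 -0.332] ext [0.029 0.029] col [236. 239. 233.]
[215 229  23  20 353] ztop 0.063 topmid [0.448 0.289] ext [0.043 0.044] col [ 70. 200. 103.]
[415 258  3
[... 291 characters left out ...]
 [126. 124. 123.]
[ 450  177   33   58 1374] ztop 0.148 topmid [0.458 0.426] ext [0.031 0.031] col [123.   96.   64.5]
[ 313  191  113   87 2955] ztop 0.059 topmid [0.571 0.208] ext [0.285 0.217] col [116. 117. 118.]
[191 192  11   6  46] ztop 0.012 topmid [ 0.479 -0.326] ext [0.031 0.03 ] col [228.5 225.  217.5]
[160 204  21  25 441] ztop 0.059 topmid [ 0.63  -0.325] ext [0.047 0.046] col [121. 119. 113.]
[218 219  21  27 475] ztop 0.059 topmid [ 0.661 -0.146] ext [0.046 0.044] col [122. 119. 114.]
[ 222  248   40   36 1124] ztop 0.058 topmid [ 0.786 -0.057] ext [0.09  0.088] col [133. 131. 134.]
[ 325  253  226   82 7349] ztop 0.062 topmid [0.82  0.361] ext [0.06 0.38] col [102. 100.  94.]
```

View pics/crop1.png

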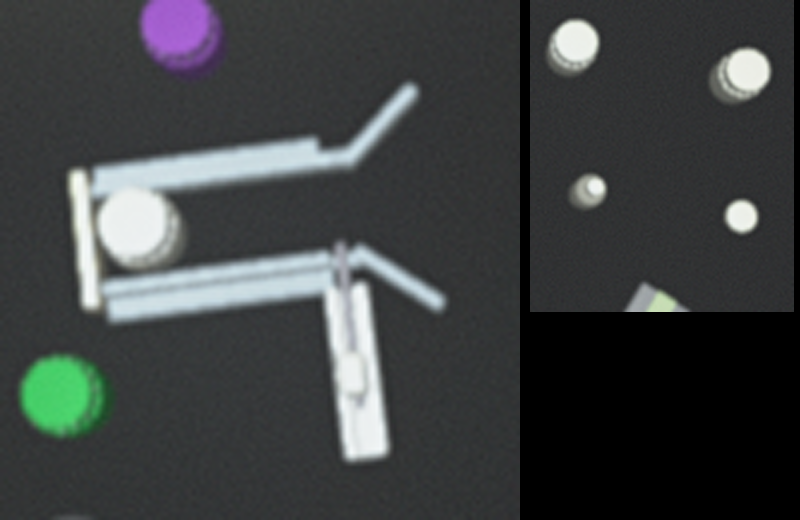

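The crop shows the lane open to the right. Jar3 touches, or nearly touches, the white end wall. The lock grip is at crop (352,372) on its white track, on the robot's side. On the right, the two jars with 44 mm ribbed caps (crop (576,43) and (746,70)) fit jar1 and jar2. The slim bottle has a narrow neck and a top about 85 mm up. The far-off spare cap is low.

Now I fit the lane frame.

```bash
cat > lane.py <<'E'
from h import *
def lane(P,f,ok):
    """rough lane frame from a cloud: rails' tops -> direction/centre line, end wall -> origin"""
    z=P[...,2]; g=ok&(P[...,0]>.45)&(P[...,0]<.65)&(P[...,1]>-.02)&(P[...,1]<.31)
    # rough axis
    a=np.array([-.13,.99]); a/=np.linalg.norm(a); E=np.array([.555,.273])
    for it in range(4):
        n=np.array([-a[1],a[0]])
        q=P[...,:2]-E; u=q@a; v=q@n     # u<0 inside the lane, v left
        top=g&(abs(z-.025)<.005)&(u>-.145)&(u<-.01)
        L=top&(v>.02)&(v<.05); R=top&(v<-.02)&(v>-.05)
        fl=np.polyfit(u[L],v[L],1); fr=np.polyfit(u[R],v[R],1)
        s=(fl[0]+fr[0])/2; o=(np.median(v[L])+np.median(v[R]))/2-0
        um=(np.median(u[L])+np.median(u[R]))/2
        E=E+n*(o-s*um); a=a+n*s; a/=np.linalg.norm(a)
        n=np.array([-a[1],a[0]]); q=P[...,:2]-E; u=q@a; v=q@n
        w=g&(abs(z-.035)<.004)&(abs(v)<.04)&(abs(u)<.03)&~((u<-.012)&(abs(v)<.03))
        print("slopes",fl[0],fr[0],"rail v",np.percentile(v[L],[2,98]),np.percentile(v[R],[2,98]),"wall u",np.percentile(u[w],[3,50,97]),L.sum(),R.sum(),w.sum())
        E=E+a*np.percentile(u[w],3)
    return E,a
def rep(E,a,P,ok):
    n=np.array([-a[1],a[0]]); O=E-.215*a
    print("END",E.round(4),"axis",a.round(4),"deg",np.degrees(np.arctan2(a[1],a[0])).round(2),"MOUTH",O.round(4))
    q=P[...,:2]-O; u=q@a; v=q@n; z=P[...,2]
    for nm,m in(("grip",ok&(z>.05)&(z<.075)&(v>.05)&(v<.16)&(abs(u-.057)<.03)),("inlane cap",ok&(z>.054)&(abs(v)<.04)&(u>.03)&(u<.215)),
      ("flareL",ok&(abs(z-.025)<.006)&(v>.05)&(v<.08)&(abs(u)<.03)),("flareR",ok&(abs(z-.025)<.006)&(v<-.05)&(v>-.08)&(abs(u)<.03))):
        if m.sum(): print(nm,m.sum(),"u",np.percentile(u[m],[2,98]).round(4),"v",np.percentile(v[m],[2,98]).round(4),"z",np.median(z[m]).round(4))
if __name__=="__main__":
    im=np.load("top0.npy",allow_pickle=True).item(); c=cam(im); P=cloud(c,im["z_map"]); ok=im["z_map"]>0
    E,a=lane(P,im["frame"],ok); rep(E,a,P,ok)
E
python3 lane.py
```

```text
slopes -0.002081303808953789 0.006817483130812051 rail v [0.02150354 0.03745436] [-0.03754222 -0.02871255] wall u [0.00419116 0.00866656 0.01394412] 178 157 118
slopes -0.00022692238916002436 0.003692847260850108 rail v [0.0225677  0.03727218] [-0.03753913 -0.02878754] wall u [2.00994636e-05 4.52510047e-03 9.76093381e-03] 174 156 119
slopes -0.0019480283857043457 0.0019678326196080837 rail v [0.02256512 0.03726962] [-0.03754079 -0.02878953] wall u [1.11621599e-07 4.50498153e-03 9.74094657e-03] 174 156 119
slopes -0.001957862788301359 0.001957975949572481 rail v [0.02256508 0.03726959] [-0.03754083 -0.02878956] wall u [6.37802992e-10 4.50486979e-03 9.74083559e-03] 174 156 119
END [0.5502 0.2766] axis [-0.1343  0.9909] deg 97.72 MOUTH [0.5791 0.0636]
grip 66 u [0.0483 0.0638] v [0.0992 0.1231] z 0.0612
inlane cap 238 u [0.1622 0.2033] v [-0.0213  0.0191] z 0.06
flareL 36 u [-0.0044  0.0231] v [0.0509 0.0709] z 0.024
flareR 41 u [-0.0031  0.0262] v [-0.0729 -0.0508] z 0.0247
```

The lane fit agrees with the text: inner faces at ±29 mm, grip 16 × 26 mm at y ≈ 111 mm, and jar3 at x ≈ 183 mm. I'll plan the move to a view above the mouth, with the tool's x along the lane.

```bash
cat >> h.py <<'E'
from scipy.spatial.transform import Rotation as Ro
A=np.array([-.1343,.9909]); MO=np.array([.5791,.0636])
def W(u,v): return MO+u*A+v*np.array([-A[1],A[0]])
def toolR(alongx=True):
    x=np.r_[A,0] if alongx else np.r_[A[1],-A[0],0]
    return np.c_[x,np.cross([0,0,-1],x),[0,0,-1]]
def plan(p,R,n,grip,st=None,start=None):
    """n equal rows to pose p,R ; prints rounded rows"""
    st=st or telemetry.observe(); q,Q=(start or (st["position"].copy(),np.array(st["tool_rot"])))
    rows=[]
    for i in range(n):
        k=n-i; d=Q.T@(np.array(p)-q)/k; r=Ro.from_matrix(Q.T@R).as_rotvec(degrees=True)/k
        d=d.round(4); r=r.round(1); q=q+Q@d; Q=Q@Ro.from_rotvec(r,degrees=True).as_matrix()
        rows.append([round(float(x),1) for x in np.r_[d*1000,r]]+[grip])
    print(rows); return q,Q
E
python3 - <<'E'
from h import *
plan([*W(-.02,0),.23],toolR(),10,1)
E
```

```text
[[-51.3, -27.1, 0.1, -0.0, 0.0, 5.8, 1], [-53.7, -21.8, 0.1, -0.0, 0.0, 5.8, 1], [-55.7, -16.3, 0.1, -0.0, 0.0, 5.8, 1], [-57.0, -10.5, 0.1, -0.0, 0.0, 5.8, 1], [-57.8, -4.7, 0.1, -0.0, 0.0, 5.8, 1], [-58.0, 1.1, 0.1, -0.0, 0.0, 5.8, 1], [-57.6, 7.0, 0.1, -0.0, 0.0, 5.8, 1], [-56.6, 12.8, 0.1, -0.0, 0.0, 5.8, 1], [-54.9, 18.4, 0.1, -0.0, 0.0, 5.8, 1], [-52.9, 23.9, 0.1, -0.0, 0.0, 5.9, 1]]
```

apply_moves --pt "-51 -27 0 0 0 5.8 1" --pt "-54 -22 0 0 0 5.8 1" --pt "-56 -16 0 0 0 5.8 1" --pt "-57 -10.5 0 0 0 5.8 1" --pt "-58 -5 0 0 0 5.8 1" --pt "-58 1 0 0 0 5.8 1" --pt "-57.5 7 0 0 0 5.8 1" --pt "-56.5 13 0 0 0 5.8 1" --pt "-55 18.5 0 0 0 5.8 1" --pt "-53 24 0 0 0 5.8 1" --pt "0 0 0 0 0 0 1" --pt "0 0 0 0 0 0 1" --grip_force 20

```text
time_s: 1.65
position: [0.582, 0.0439, 0.231]
tool_rot: [[-0.136, 0.991, -0.001], [0.991, 0.136, 0.0], [0.001, -0.001, -1.0]]
ft_force: [-0.7, 0.7, 0.0]
grip_width: 0.0854
gripper_force: 0.0
```

```bash
python3 - <<'E'
from h import *
from lane import lane,rep
st=telemetry.observe(); im=get_image("wrist"); c=cam(im,st); save("w1",im["frame"])
np.save("w1.npy",dict(im=im,st=st),allow_pickle=True)
print(st["time_s"],st["position"],st["tool_rot"].round(3),st["q"].round(1))
P=cloud(c,im["z_map"]); ok=(im["z_map"]>.1)
E,a=lane(P,im["frame"],ok); rep(E,a,P,ok)
print(proj(c,[[*W(.057,.111),.062],[*W(0,0),0],[*W(.215,0),.0]]))
E
```

```text
1.65 [0.58204129 0.0439031  0.23097658] [[-0.136  0.991 -0.001]
 [ 0.991  0.136  0.   ]
 [ 0.001 -0.001 -1.   ]] [ -7.3  25.3  68.7   0.   86.  -15.1]Traceback (most recent call last):
  File "<stdin>", line 7, in <module>
  File "lane.py", line 18, in lane
    print("slopes",fl[0],fr[0],"rail v",np.percentile(v[L],[2,98]),np.percentile(v[R],[2,98]),"wall u",np.percentile(u[w],[3,50,97]),L.sum(),R.sum(),w.sum())
                                                                                                       ~~~~~~~~~~~~~^^^^^^^^^^^^^^^^
    return _quantile_unchecked(
        a, q, axis, out, overwrite_input, method, keepdims, weights)
    return _ureduce(a,
                    func=_quantile_ureduce_func,
    ...<5 lines>...
                    overwrite_input=overwrite_input,
                    method=method)
    r = func(a, **kwargs)
    result = _quantile(arr,
                       quantiles=q,
    ...<2 lines>...
                       out=out,
                       weights=wgt)
    slices_having_nans = np.isnan(arr[-1, ...])
                                  ~~~^^^^^^^^^
IndexError: index -1 is out of bounds for axis 0 with size 0
```

View pics/w1.png

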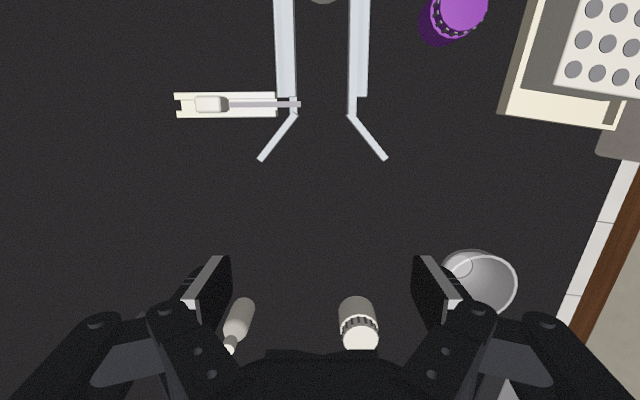

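The wrist view shows both flares, with tips at (262,159) and (385,159), the lock grip at (210,104), and jar A below at (358,330). The end wall is out of the picture, so I take the centre line from the rails and x from the flares and grip.

```bash
python3 - <<'E'
from h import *
from lane import rep
d=np.load("w1.npy",allow_pickle=True).item(); im=d["im"]; c=cam(im,d["st"])
P=cloud(c,im["z_map"]); ok=im["z_map"]>.1; E=W(.215,0)
rep(E,A,P,ok)
n=np.array([-A[1],A[0]]); q=P[...,:2]-MO; u=q@A; v=q@n; z=P[...,2]
for s in(1,-1):
    m=ok&(abs(z-.025)<.004)&(u>.068)&(u<.16)&(s*v>.02)&(s*v<.05)
    print("rail",s,m.sum(),"slope",np.polyfit(u[m],v[m],1)[0],np.percentile(v[m],[3,97]),"z",np.median(z[m]),"umin",u[m].min())
    m=ok&(abs(z-.025)<.004)&(u<.04)&(u>-.03)&(s*v>.03)&(s*v<.08); print(" flare tip u",np.percentile(u[m],1),"v",np.percentile(s*v[m],99))
m=ok&(z>.045)&(z<.07)&(P[...,1]<-.1)&(P[...,1]>-.2)&(P[...,0]>.6)&(P[...,0]<.72)
m2=m&(z>.056); print("jarA cap",m2.sum(),P[m2].min(0),P[m2].max(0))
E
```

```text
END [0.5502 0.2766] axis [-0.1343  0.9909] deg 97.72 MOUTH [0.5791 0.0636]
grip 499 u [0.0517 0.0676] v [0.0985 0.1231] z 0.0613
flareL 193 u [-0.0014  0.0267] v [0.0506 0.0718] z 0.0249
flareR 201 u [0.0001 0.028 ] v [-0.0733 -0.0506] z 0.0248
rail 1 767 slope 0.012160999954616456 [0.02926234 0.03706957] z 0.024999738906670232 umin 0.06889044009281081
 flare tip u -0.0014165808378608813 v 0.07243904654663015
rail -1 759 slope 0.020408188544814652 [-0.03650068 -0.02868742] z 0.02497796056178303 umin 0.06803519377575101
 flare tip u -9.904780472343184e-06 v 0.07343659599113028
jarA cap 760 [ 0.63454869 -0.16423413  0.05604094] [ 0.67909639 -0.12435994  0.06164713]
```

```bash
sed -i 's/^A=.*/A=np.array([-.1409,.9900]); MO=np.array([.5799,.0638])/' h.py
python3 - <<'E'
from h import *
s=plan([.658,-.147,.12],toolR(),5,1)
s=plan([.658,-.147,.043],toolR(),2,1,start=s)
s=plan([*W(-.04,0),.044],toolR(),6,.3,start=s)
s=plan([*W(.10,0),.044],toolR(),6,.3,start=s)
E
```

```text
[[-40.0, 9.9, 22.2, -0.0, -0.0, -0.0, 1], [-40.0, 9.9, 22.2, -0.0, -0.0, -0.1, 1], [-40.0, 9.8, 22.3, -0.0, -0.0, -0.0, 1], [-40.1, 9.8, 22.2, -0.0, -0.0, -0.1, 1], [-40.1, 9.6, 22.3, -0.0, -0.0, -0.0, 1]]
[[0.0, 0.0, 38.5, -0.0, -0.0, -0.0, 1], [0.0, 0.1, 38.5, -0.0, -0.0, -0.0, 1]]
[[29.9, -8.0, -0.2, -0.0, -0.0, -0.0, 0.3], [30.0, -8.0, -0.1, -0.0, -0.0, -0.0, 0.3], [29.9, -7.9, -0.2, -0.0, -0.0, -0.0, 0.3], [30.0, -8.0, -0.1, -0.0, -0.0, -0.0, 0.3], [29.9, -7.9, -0.2, -0.0, -0.0, -0.0, 0.3], [30.0, -8.0, -0.1, -0.0, -0.0, -0.0, 0.3]]
[[23.3, -0.0, 0.0, -0.0, -0.0, -0.0, 0.3], [23.3, -0.0, 0.0, -0.0, -0.0, -0.0, 0.3], [23.3, -0.0, 0.0, -0.0, -0.0, -0.0, 0.3], [23.4, -0.0, 0.0, -0.0, -0.0, -0.0, 0.3], [23.3, -0.0, 0.0, -0.0, -0.0, -0.0, 0.3], [23.4, -0.1, 0.0, -0.0, -0.0, -0.0, 0.3]]
```

apply_moves --pt "-40 9.9 22 0 0 0 1" --pt "-40 9.9 22 0 0 0 1" --pt "-40 9.8 22 0 0 -0.2 1" --pt "-40 9.8 22.5 0 0 0 1" --pt "-40 9.6 22.5 0 0 0 1" --pt "0 0 26 0 0 0 1" --pt "0 0 26 0 0 0 1" --pt "0 0 25 0 0 0 1" --pt "0 0 0 0 0 0 1" --pt "0 0 0 0 0 0 0.4" --pt "0 0 0 0 0 0 0.3" --pt "0 0 0 0 0 0 0.3" --grip_force 20

```text
time_s: 3.2
position: [0.6588, -0.1479, 0.0447]
tool_rot: [[-0.139, 0.99, 0.002], [0.99, 0.139, -0.001], [-0.001, 0.002, -1.0]]
ft_force: [-1.0, 1.4, 4.6]
grip_width: 0.0432
gripper_force: 20.1
```

apply_moves --pt "0 0 0 0 0 0 0.3" --pt "0 0 0 0 0 0 0.3" --pt "0 0 0 0 0 0 0.3"

```text
time_s: 3.58
position: [0.6588, -0.148, 0.0447]
tool_rot: [[-0.139, 0.99, 0.002], [0.99, 0.139, -0.001], [-0.001, 0.002, -1.0]]
ft_force: [-1.5, 0.8, 5.9]
grip_width: 0.043
gripper_force: 20.3
```

```bash
python3 - <<'E'
from h import *
st=telemetry.observe(); print(st["position"],st["grip_width"],st["gripper_force"])
im=get_image("wrist"); c=cam(im,st); w=im["frame"]
s=get_image("scene"); cc=cv2.resize(s["frame"][140:300,140:340],None,fx=2,fy=2)
o=np.zeros((400,800,3),np.uint8); o[:320,400:]=cc; o[:250,:400]=cv2.resize(w,(400,250)); save("g1",o)
E
```

```text
[ 0.65882938 -0.14796038  0.04468206] 0.043026235334940065 20.264935791492462
```

View pics/g1.png

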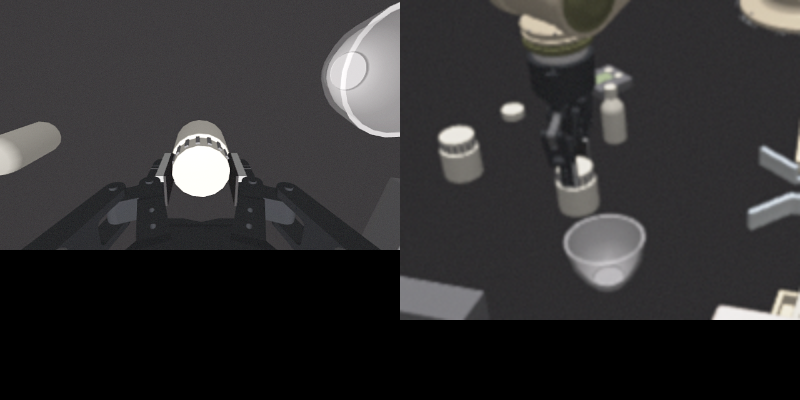

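The cap is gripped at 43 mm wide, as expected. I drag it to the mouth, easing the downward press.

apply_moves --pt "10 -3 -0.8 0 0 0 0.3" --pt "25 -7 0 0 0 0 0.3" --pt "30 -8 0 0 0 0 0.3" --pt "30 -8 0 0 0 0 0.3" --pt "30 -8 0 0 0 0 0.3" --pt "30 -8 0 0 0 0 0.3" --pt "25 -6 0 0 0 0 0.3" --pt "0 0 0 0 0 0 0.3" --pt "0 0 0 0 0 0 0.3"

```text
time_s: 4.8
position: [0.5859, 0.0235, 0.0442]
tool_rot: [[-0.139, 0.99, -0.0], [0.99, 0.139, 0.0], [0.0, -0.0, -1.0]]
ft_force: [-1.3, 0.9, 1.9]
grip_width: 0.0434
gripper_force: 24.2
```

```bash
cat > look.py <<'E'
from h import *
import sys
st=telemetry.observe(); im=get_image("wrist"); c=cam(im,st); save(sys.argv[1],im["frame"])
n=np.array([-A[1],A[0]]); P=cloud(c,im["z_map"]); ok=im["z_map"]>.06; q=P[...,:2]-MO; u=q@A; v=q@n; z=P[...,2]
t=st["position"][:2]-MO; print("t",st["time_s"],"TCP u,v",t@A,t@n,"z",st["position"][2],"yaw",np.degrees(np.arctan2(st["tool_rot"][1,0],st["tool_rot"][0,0])),"F",st["ft_force"].round(1),"w",st["grip_width"])
for s in(1,-1):
    m=ok&(abs(z-.025)<.004)&(u>.068)&(u<.19)&(s*v>.02)&(s*v<.05)
    if m.sum()>20: print("rail",s,m.sum(),"slope",np.polyfit(u[m],v[m],1)[0],np.percentile(v[m],[3,97]),"u",np.percentile(u[m],[1,99]))
m=ok&(z>.054)&(z<.068)&(abs(v)<.04)&(u>-.12)&(u<.215)
k,l,s_,_=cv2.connectedComponentsWithStats(m.astype(np.uint8))
for i in range(1,k):
    if s_[i,4]>100: p=l==i; print("cap",s_[i],"u",np.percentile(u[p],[1,99]).round(4),"v",np.percentile(v[p],[1,99]).round(4),"z",np.median(z[p]).round(3))
m=ok&(z>.028)&(z<.042)&(abs(v)<.03)&(u>.2)&(u<.24)
if m.sum()>20: print("wall u",np.percentile(u[m],[2,98]))
E
python3 look.py m1
```

```text
t 4.8 TCP u,v -0.0407077347681363 -0.0002391154455245602 z 0.044238645634361425 yaw 97.97100239790086 F [-1.3  0.9  1.9] w 0.04340248722120948
rail 1 667 slope 0.003634327398237462 [0.02943374 0.03733193] u [0.06803745 0.08263249]
rail -1 649 slope -0.0024022246458172943 [-0.03608685 -0.02825045] u [0.0681313  0.08247771]
cap [ 242  233  160   96 7994] u [-0.0626 -0.0225] v [-0.0323  0.0328] z 0.062
```

apply_moves --pt "20 -0.6 0 0 0 0 0.3" --pt "20 0 0 0 0 0 0.3" --pt "20 0 0 0 0 0 0.3" --pt "20 0 0 0 0 0 0.3" --pt "20 0 0 0 0 0 0.3" --pt "15 0 0 0 0 0 0.3" --pt "15 0 0 0 0 0 0.3" --pt "15 0 0 0 0 0 0.3" --pt "10 0 0 0 0 0 0.3" --pt "10 0 0 0 0 0 0.3" --pt "0 0 0 0 0 0 0.3"

```text
time_s: 6.22
position: [0.562, 0.1884, 0.0442]
tool_rot: [[-0.139, 0.99, -0.0], [0.99, 0.139, 0.001], [0.001, -0.0, -1.0]]
ft_force: [0.0, 1.4, 5.5]
grip_width: 0.0431
gripper_force: 26.1
```

```bash
python3 look.py m2
```

```text
t 6.225 TCP u,v 0.12590056221843696 0.0001648162480617515 z 0.04418425562653956 yaw 98.01125581273001 F [0.  1.4 5.5] w 0.04309718306441268
rail 1 1976 slope 0.016935488421740013 [0.0292963  0.03713514] u [0.07042096 0.18942073]
rail -1 1826 slope -0.01940506435363914 [-0.03639471 -0.02862851] u [0.06985894 0.18931371]
cap [ 272   86  110  111 9091] u [0.1664 0.2075] v [-0.0221  0.019 ] z 0.06
cap [ 242  236  160   86 7251] u [0.1097 0.1424] v [-0.0322  0.0334] z 0.063
wall u [0.20646264 0.22771817]
```

View pics/m2.png

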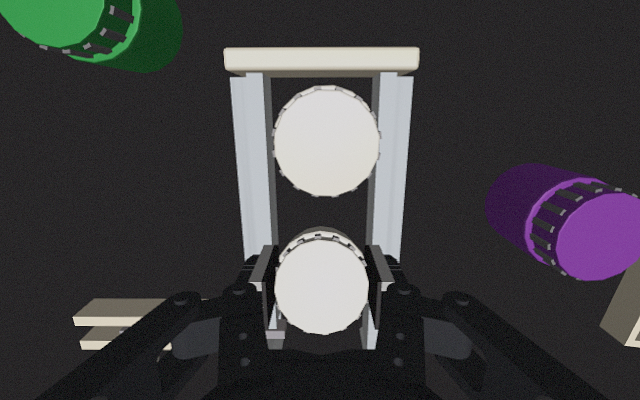

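The picture shows jar A held in the lane at (321,286) and jar3 ahead at (327,141), with a small gap to the wall at (320,60). I push on in small steps, watching the force.

apply_moves --pt "4 0 0 0 0 0 0.3" --pt "4 0 0 0 0 0 0.3" --pt "3 0 0 0 0 0 0.3" --pt "0 0 0 0 0 0 0.3"

```text
time_s: 6.78
position: [0.5607, 0.1986, 0.0443]
tool_rot: [[-0.139, 0.99, 0.0], [0.99, 0.139, -0.0], [-0.0, 0.0, -1.0]]
ft_force: [0.5, -2.6, 6.7]
grip_width: 0.0427
gripper_force: 26.0
```

apply_moves --pt "2 0 0 0 0 0 0.3" --pt "2 0 0 0 0 0 0.3" --pt "0 0 0 0 0 0 0.3"

```text
time_s: 7.15
position: [0.5601, 0.2024, 0.0443]
tool_rot: [[-0.139, 0.99, 0.0], [0.99, 0.139, -0.0], [-0.0, 0.0, -1.0]]
ft_force: [0.5, -2.4, 6.4]
grip_width: 0.0432
gripper_force: 26.0
```

```bash
python3 look.py m3
```

```text
t 7.15 TCP u,v 0.1400377817023932 2.5832315555307825e-05 z 0.044273448750288116 yaw 97.9780393972274 F [ 0.5 -2.4  6.4] w 0.043181318153687996
rail 1 1711 slope 0.014434516568627946 [0.02930146 0.03713384] u [0.06975468 0.18939354]
rail -1 1550 slope -0.020319385808148578 [-0.03631174 -0.02860512] u [0.06923234 0.18941997]
cap [ 273  122  107  105 8278] u [0.1667 0.2079] v [-0.0221  0.0191] z 0.06
cap [ 242  238  160   82 7056] u [0.1253 0.1564] v [-0.0325  0.0332] z 0.063
wall u [0.202837   0.22782867]
```

apply_moves --pt "2 0 0 0 0 0 0.3" --pt "2 0 0 0 0 0 0.3" --pt "0 0 0 0 0 0 0.3"

```text
time_s: 7.58
position: [0.5596, 0.2064, 0.0443]
tool_rot: [[-0.139, 0.99, 0.0], [0.99, 0.139, -0.0], [-0.0, 0.0, -1.0]]
ft_force: [1.0, -2.5, 6.7]
grip_width: 0.043
gripper_force: 26.0
```

apply_moves --pt "2 0 0 0 0 0 0.3" --pt "2 0 0 0 0 0 0.3" --pt "0 0 0 0 0 0 0.3"

```text
time_s: 7.95
position: [0.5591, 0.2102, 0.0443]
tool_rot: [[-0.139, 0.99, 0.0], [0.99, 0.139, -0.0], [-0.0, 0.0, -1.0]]
ft_force: [1.2, -2.6, 6.6]
grip_width: 0.0432
gripper_force: 25.9
```

```bash
python3 look.py m4
```

```text
t 7.95 TCP u,v 0.14786228785100558 2.248265690684932e-06 z 0.04430290424239593 yaw 97.97865260925467 F [ 1.2 -2.6  6.6] w 0.04315250502277875
rail 1 1515 slope 0.01638223120045611 [0.02926691 0.03714627] u [0.07419669 0.18944716]
rail -1 1333 slope -0.022765312975815927 [-0.03635773 -0.02865728] u [0.07470266 0.1896907 ]
cap [  242   139   160   181 14988] u [0.1341 0.2081] v [-0.03    0.0309] z 0.06
wall u [0.20365877 0.22775788]
```

View pics/m4.png

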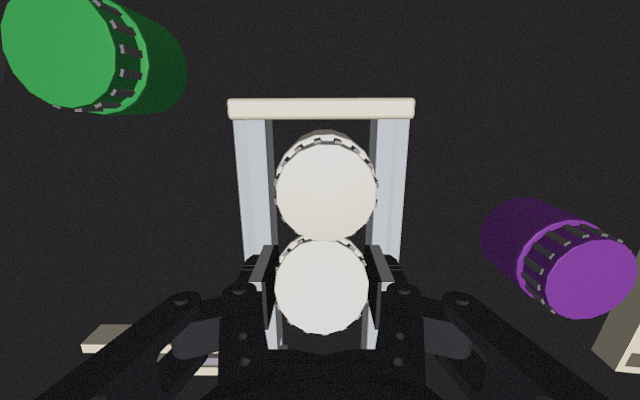

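```bash
cat > caps.py <<'E'
from h import *
import sys
st=telemetry.observe(); im=get_image("wrist"); c=cam(im,st)
n=np.array([-A[1],A[0]]); P=cloud(c,im["z_map"])
def fit(seed,name):
    f=im["frame"].astype(int); m=(f.min(2)>185).astype(np.uint8)
    m=cv2.erode(m,np.ones((5,5))); k,l=cv2.connectedComponents(m); i=l[seed[1],seed[0]]
    p=P[l==i]; p=p[abs(p[:,2]-np.median(p[:,2]))<.008]
    q=p[:,:2]-MO; X=np.c_[q@A,q@n,np.ones(len(q))]; s=np.linalg.lstsq(X,p[:,2],rcond=None)[0]
    print(name,len(p),"i",i,"u",np.percentile(X[:,0],[.5,99.5]).round(4),"v",np.percentile(X[:,1],[.5,99.5]).round(4),"zmed",np.median(p[:,2]).round(4),"slope u,v",s[:2].round(3))
for a in sys.argv[1:]:
    x,y=map(int,a.split(",")); fit((x,y),a)
t=st["position"][:2]-MO; print("TCP",t@A,t@n,st["ft_force"])
E
python3 caps.py 321,286 327,190
```

```text
321,286 12148 i 3 u [0.132  0.2069] v [-0.0207  0.0194] zmed 0.0606 slope u,v [-0.081 -0.001]
327,190 12148 i 3 u [0.132  0.2069] v [-0.0207  0.0194] zmed 0.0606 slope u,v [-0.081 -0.001]
TCP 0.1478498482625088 -6.750083811250081e-06 [-0.18644878 -2.31836158  5.96854212]
```

```bash
cat > caps2.py <<'E'
from h import *
import sys
st=telemetry.observe(); im=get_image("wrist"); c=cam(im,st); f=im["frame"].astype(int)
n=np.array([-A[1],A[0]]); P=cloud(c,im["z_map"]); yy,xx=np.mgrid[:400,:640]
for a in sys.argv[1:]:
    x,y,r=map(int,a.split(",")); m=(np.hypot(xx-x,yy-y)<r)&(f.min(2)>185); p=P[m]
    q=p[:,:2]-MO; X=np.c_[q@A,q@n,np.ones(len(q))]; s=np.linalg.lstsq(X,p[:,2],rcond=None)[0]
    print(a,m.sum(),"u,v mid",X[:,:2].mean(0).round(4),"z",np.median(p[:,2]).round(4),"slope",s[:2].round(3))
t=st["position"][:2]-MO; print("TCP",(t@A).round(4),(t@n).round(4),st["ft_force"].round(1))
col=f[100:340:3,322].mean(1).astype(int); print(list(zip(range(100,340,3),col,P[100:340:3,322,2].round(3))))
E
python3 caps2.py 321,286,35 327,190,35
```

```text
321,286,35 3841 u,v mid [0.1454 0.0007] z 0.0638 slope [ 0.164 -0.001]
327,190,35 3841 u,v mid [ 0.1896 -0.0019] z 0.0602 slope [0.201 0.014]
TCP 0.1478 0.0 [ 0.8 -3.1  6.3]
[(100, np.int64(200), np.float64(0.035)), (103, np.int64(214), np.float64(0.034)), (106, np.int64(213), np.float64(0.035)), (109, np.int64(214), np.float64(0.035)), (112, np.int64(213), np.float64(0.035)), (115, np.int64(209), np.float64(0.035)), (118, np.int64(158), np.float64(0.034)), (121, np.int64(37), np.float64(0.001)), (124, np.int64(39), np.float64(-0.0)), (127, np.int64(36), np.float64(0.0)), (130, np.int64(92), np.float64(0.014)), (133, np.int64(93), np.float64(0.039)), (136, np.int64(213), np.float64(0.041)), (139, np.int64(225), np.float64(0.043)), (142, np.int64(92), np.float64(0.052)), (145, np.int64(210), np.float64(0.059)), (148, np.int64(218), np.float64(0.06)), (151, np.int64(217), np.float64(0.061)), (154, np.int64(218), np.float64(0.06)), (157, np.int64(217), np.float64(0.06)), (160, np.int64(218), np.float64(0.06)), (163, np.int64(218), np.float64(0.06)), (166, np.int64(216), np.float64(0.06)
[... 1622 characters left out ...]
63)), (289, np.int64(217), np.float64(0.065)), (292, np.int64(217), np.float64(0.064)), (295, np.int64(217), np.float64(0.065)), (298, np.int64(217), np.float64(0.065)), (301, np.int64(217), np.float64(0.067)), (304, np.int64(217), np.float64(0.066)), (307, np.int64(219), np.float64(0.067)), (310, np.int64(215), np.float64(0.067)), (313, np.int64(219), np.float64(0.068)), (316, np.int64(217), np.float64(0.068)), (319, np.int64(217), np.float64(0.069)), (322, np.int64(216), np.float64(0.069)), (325, np.int64(217), np.float64(0.07)), (328, np.int64(217), np.float64(0.071)), (331, np.int64(218), np.float64(0.071)), (334, np.int64(171), np.float64(-0.0)), (337, np.int64(35), np.float64(-0.001))]
```

Jar A's cap slopes from 57 to 71 mm, so the jar leans forward by about 0.3 rad. The grip pressed down and the base dragged behind. I back off to bring it upright before releasing, and will then push low with the fingers shut.

apply_moves --pt "-3 0 0 0 0 0 0.3" --pt "-3 0 0 0 0 0 0.3" --pt "-3 0 0 0 0 0 0.3" --pt "0 0 0 0 0 0 0.3"

```text
time_s: 8.6
position: [0.5602, 0.201, 0.0441]
tool_rot: [[-0.139, 0.99, -0.001], [0.99, 0.139, 0.0], [0.0, -0.001, -1.0]]
ft_force: [-0.6, 1.2, 4.6]
grip_width: 0.0432
gripper_force: 26.4
```

```bash
cat > tilt.py <<'E'
from h import *
st=telemetry.observe(); im=get_image("wrist"); c=cam(im,st); f=im["frame"].astype(int)
n=np.array([-A[1],A[0]]); P=cloud(c,im["z_map"])
r=np.arange(262,325,4); p=P[r][:,300:342].mean(1); u=(p[:,:2]-MO)@A
print("held cap: u",u[[0,-1]].round(4),"z",p[[0,-1],2].round(4),"tilt",np.polyfit(u,p[:,2],1)[0].round(3))
t=st["position"][:2]-MO; print("TCP",(t@A).round(4),(t@n).round(4),st["ft_force"].round(1),st["position"][2])
E
python3 tilt.py
```

```text
held cap: u [0.1464 0.1199] z [0.0605 0.0683] tilt -0.255
TCP 0.1386 0.0002 [-0.6  1.2  4.6] 0.04405468906381317
```

apply_moves --pt "-3 0 0 0 0 0 0.3" --pt "-3 0 0 0 0 0 0.45" --pt "0 0 0 0 0 0 0.6" --pt "0 0 0 0 0 0 0.75" --pt "0 0 0 0 0 0 0.8" --pt "0 0 0 0 0 0 0.8"

```text
time_s: 9.4
position: [0.5612, 0.195, 0.044]
tool_rot: [[-0.139, 0.99, -0.0], [0.99, 0.139, -0.0], [-0.0, -0.0, -1.0]]
ft_force: [-0.0, 0.4, 0.1]
grip_width: 0.0683
gripper_force: 0.0
```

```bash
python3 tilt.py; python3 look.py m5
```

```text
held cap: u [0.1277 0.1073] z [0.0367 0.0599] tilt -0.837
TCP 0.1325 0.0001 [-0.   0.4  0.1] 0.044007157805928204
t 9.45 TCP u,v 0.13254146320143478 5.4588317183539944e-05 z 0.04402489321257255 yaw 97.98115095492129 F [ 0.7 -0.   0.1] w 0.06831503825915233
rail 1 2738 slope -0.005638801333857662 [0.0292706  0.03715257] u [0.07001107 0.18929312]
rail -1 2780 slope -0.004008203222036401 [-0.03637326 -0.02866153] u [0.06969169 0.18924903]
cap [ 272  103  109  109 8724] u [0.1667 0.2078] v [-0.0221  0.0191] z 0.06
cap [232 249  21  57 504] u [0.1225 0.1449] v [0.0344 0.0397] z 0.062
cap [391 249  25  57 530] u [0.1226 0.1448] v [-0.0399 -0.0332] z 0.062
cap [ 270  280   92   75 5231] u [0.0892 0.1261] v [-0.0175  0.0243] z 0.06
wall u [0.20434506 0.22780815]
```

Jar A now stands upright (cap at 60 mm) at x ≈ 0.104. I move over and behind it with the fingers shut.

apply_moves --pt "0 0 -25 0 0 0 0.8" --pt "0 0 -30 0 0 0 0.8" --pt "-28 0 -10 0 0 0 0.3" --pt "-28 0 0 0 0 0 0" --pt "-28 0 0 0 0 0 0" --pt "0 0 0 0 0 0 0" --pt "0 0 30 0 0 0 0" --pt "0 0 30 0 0 0 0" --pt "0 0 25 0 0 0 0" --pt "0 0 5 0 0 0 0" --pt "0 0 0 0 0 0 0"

```text
time_s: 10.88
position: [0.5731, 0.1123, 0.0196]
tool_rot: [[-0.139, 0.99, 0.0], [0.99, 0.139, 0.0], [-0.0, 0.0, -1.0]]
ft_force: [-0.4, -0.1, 0.2]
grip_width: 0.0001
gripper_force: 0.0
```

```bash
python3 look.py m6
```

```text
t 10.875 TCP u,v 0.04900088616049236 -6.539386529562732e-05 z 0.019577049164871296 yaw 98.00288908803459 F [-0.4 -0.1  0.2] w 5.414293248770879e-05
rail 1 4110 slope -0.006698444901774883 [0.02944925 0.03730388] u [0.06922255 0.16446163]
rail -1 4667 slope 0.0071745168809005284 [-0.03618123 -0.02820896] u [0.06942459 0.16438941]
cap [  246    99   133   132 12968] u [0.084  0.1249] v [-0.0169  0.0241] z 0.06
cap [ 265  274  114   71 2069] u [0.0394 0.0637] v [-0.0197  0.0205] z 0.064
```

View pics/m6.png

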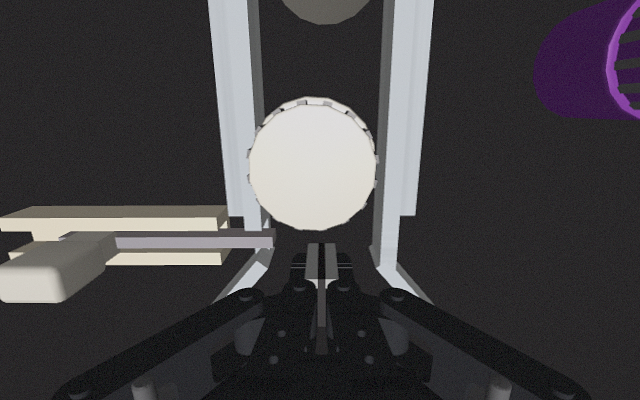

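The jar is upright in the lane at (313,163), and the shut fingers stand behind it at (320,260) with the lock bar clear. I push low.

apply_moves --pt "8 0 0 0 0 0 0" --pt "8 0 0 0 0 0 0" --pt "6 0 0 0 0 0 0" --pt "6 0 0 0 0 0 0" --pt "6 0 0 0 0 0 0" --pt "6 0 0 0 0 0 0" --pt "5 0 0 0 0 0 0" --pt "5 0 0 0 0 0 0" --pt "0 0 0 0 0 0 0"

```text
time_s: 12.05
position: [0.5658, 0.1618, 0.0191]
tool_rot: [[-0.139, 0.99, -0.0], [0.99, 0.139, 0.0], [0.0, -0.0, -1.0]]
ft_force: [0.2, -0.9, 1.0]
grip_width: -0.0002
gripper_force: 0.0
```

```bash
python3 look.py m7
```

```text
t 12.05 TCP u,v 0.09896540981110996 0.0001681424712797641 z 0.019064422101701995 yaw 98.00121061424896 F [ 0.2 -0.9  1. ] w -0.00021207112451502436
rail 1 3518 slope -0.0025350208839480027 [0.02940395 0.03727196] u [0.08580017 0.18930184]
rail -1 4019 slope -0.0030481110929193866 [-0.03633273 -0.02854464] u [0.08665346 0.18882953]
cap [  255     0   146   142 16288] u [0.1661 0.2039] v [-0.0217  0.0191] z 0.06
cap [  247   154   132   191 13720] u [0.0932 0.1574] v [-0.0172  0.0249] z 0.06
cap [231 288  33   8 118] u [0.1107 0.1132] v [0.0217 0.0323] z 0.067
cap [380 288  32   8 111] u [0.111  0.1131] v [-0.0306 -0.0204] z 0.067
```

apply_moves --pt "3 0 0 0 0 0 0" --pt "3 0 0 0 0 0 0" --pt "0 0 0 0 0 0 0"

```text
time_s: 12.48
position: [0.565, 0.1675, 0.0191]
tool_rot: [[-0.139, 0.99, -0.0], [0.99, 0.139, 0.0], [0.0, -0.0, -1.0]]
ft_force: [0.2, -0.0, -0.1]
grip_width: 0.0001
gripper_force: 0.0
```

apply_moves --pt "1.5 0 0 0 0 0 0" --pt "1.5 0 0 0 0 0 0" --pt "0 0 0 0 0 0 0"

```text
time_s: 12.85
position: [0.5647, 0.1701, 0.0191]
tool_rot: [[-0.139, 0.99, -0.0], [0.99, 0.139, -0.0], [-0.0, -0.0, -1.0]]
ft_force: [0.5, -1.7, 0.7]
grip_width: 0.0001
gripper_force: 1.0
```

```bash
python3 look.py m8; python3 - <<'E'
from h import *
im=get_image("top"); c=cam(im); P=cloud(c,im["z_map"]); z=P[...,2]
m=(z>.054)&(z<.068)&(abs(P[...,0]-.63)<.07)&(abs(P[...,1]+.33)<.07); p=P[m]; print("B",(p[:,:2].max(0)+p[:,:2].min(0))/2)
E
```

```text
t 12.85 TCP u,v 0.10742567780846103 7.026129068506603e-05 z 0.019096949385721665 yaw 97.98106271097477 F [ 0.5 -1.7  0.7] w 0.00012538567870378644
rail 1 3053 slope -0.0025819545469993625 [0.02943337 0.03726612] u [0.09436666 0.18925318]
rail -1 3684 slope -0.0009310756311955449 [-0.0362975  -0.02850475] u [0.09473482 0.18874882]
cap [  256     0   145   147 16533] u [0.1729 0.2123] v [-0.0219  0.0188] z 0.06
cap [  247   155   132   190 13652] u [0.1017 0.1654] v [-0.0173  0.0248] z 0.06
cap [233 288  31   8 111] u [0.1195 0.1219] v [0.0215 0.032 ] z 0.066
cap [380 288  30   8 103] u [0.1195 0.1214] v [-0.0304 -0.0202] z 0.066
wall u [0.21772134 0.22037416]
B [ 0.62775872 -0.328889  ]
```

```bash
python3 - <<'E'
from h import *
st=telemetry.observe()
s=plan([*st["position"][:2],.12],toolR(),2,0)
s=plan([.629,-.327,.10],toolR(),10,1,start=s)
s=plan([.629,-.327,.014],toolR(),4,1,start=s)
s=plan([*W(-.03,0),.014],toolR(),12,.4,start=s)
E
```

```text
[[-0.0, -0.0, -50.4, -0.0, 0.0, -0.1, 0], [-0.0, -0.0, -50.5, -0.0, 0.0, -0.0, 0]]
[[-50.1, -0.6, 2.0, -0.0, 0.0, -0.0, 1], [-50.1, -0.6, 2.0, -0.0, 0.0, -0.0, 1], [-50.1, -0.6, 2.0, -0.0, 0.0, -0.0, 1], [-50.1, -0.6, 2.0, -0.0, 0.0, -0.0, 1], [-50.1, -0.6, 2.0, -0.0, 0.0, -0.0, 1], [-50.2, -0.6, 2.0, -0.0, 0.0, -0.0, 1], [-50.1, -0.6, 2.0, -0.0, 0.0, -0.0, 1], [-50.2, -0.7, 2.0, -0.0, 0.0, -0.0, 1], [-50.1, -0.6, 2.0, -0.0, 0.0, -0.0, 1], [-50.2, -0.7, 2.1, -0.0, 0.0, -0.0, 1]]
[[0.0, 0.0, 21.5, -0.0, 0.0, -0.0, 1], [0.0, 0.0, 21.5, -0.0, 0.0, -0.0, 1], [0.0, 0.0, 21.5, -0.0, 0.0, -0.0, 1], [0.0, 0.0, 21.5, -0.0, 0.0, -0.0, 1]]
[[30.3, 0.5, -0.0, -0.0, 0.0, -0.0, 0.4], [30.3, 0.5, -0.0, -0.0, 0.0, -0.0, 0.4], [30.3, 0.5, -0.0, -0.0, 0.0, -0.0, 0.4], [30.3, 0.5, -0.0, -0.0, 0.0, -0.0, 0.4], [30.3, 0.5, -0.0, -0.0, 0.0, -0.0, 0.4], [30.3, 0.5, -0.0, -0.0, 0.0, -0.0, 0.4], [30.3, 0.6, -0.0, -0.0, 0.0, -0.0, 0.4], [30.3, 0.5, -0.0, -0.0, 0.0, -0.0, 0.4], [30.4, 0.6, -0.0, -0.0, 0.0, -0.0, 0.4], [30.3, 0.5, -0.0, -0.0, 0.0, -0.0, 0.4], [30.4, 0.6, -0.0, -0.0, 0.0, -0.0, 0.4], [30.3, 0.5, -0.1, -0.0, 0.0, -0.0, 0.4]]
```

apply_moves --pt "-4 0 0 0 0 0 0" --pt "0 0 -50 0 0 0 0" --pt "0 0 -50 0 0 0 0" --pt "-49 -0.6 2 0 0 0 1" --pt "-50 -0.6 2 0 0 0 1" --pt "-50 -0.6 2 0 0 0 1" --pt "-50 -0.6 2 0 0 0 1" --pt "-50 -0.6 2 0 0 0 1" --pt "-50 -0.6 2 0 0 0 1" --pt "-50 -0.6 2 0 0 0 1" --pt "-50 -0.6 2 0 0 0 1" --pt "-50 -0.6 2 0 0 0 1"

```text
time_s: 14.45
position: [0.6222, -0.2807, 0.101]
tool_rot: [[-0.139, 0.99, 0.0], [0.99, 0.139, 0.0], [0.0, 0.0, -1.0]]
ft_force: [0.3, 0.6, 0.2]
grip_width: 0.0853
gripper_force: 0.0
```

apply_moves --pt "-48.5 -0.6 2 0 0 0 1" --pt "0 0 0 0 0 0 1" --pt "0 0 0 0 0 0 1"

```text
time_s: 14.82
position: [0.6282, -0.3267, 0.0988]
tool_rot: [[-0.139, 0.99, -0.0], [0.99, 0.139, 0.001], [0.001, -0.0, -1.0]]
ft_force: [0.1, -0.0, -0.5]
grip_width: 0.0854
gripper_force: 0.0
```

```bash
python3 - <<'E'
from h import *
st=telemetry.observe(); im=get_image("wrist"); c=cam(im,st); f=im["frame"]; save("b1",f)
P=cloud(c,im["z_map"]); z=P[...,2]
m=(im["z_map"]>.06)&(z>.056)&(z<.066)&(np.hypot(P[...,0]-.629,P[...,1]+.327)<.045)&(f.min(2)>150)
p=P[m]; print(st["position"],m.sum(),p.min(0),p.max(0),p.mean(0)); print(st["q"].round(1))
E
```

```text
[ 0.62816397 -0.32673548  0.09882334] 3498 [ 0.60377268 -0.34913869  0.05600901] [ 0.6499447  -0.30433882  0.06265017] [ 0.626683   -0.32605551  0.05971737]
[-37.   43.7  56.3   0.   80.1 -45. ]
```

View pics/b1.png

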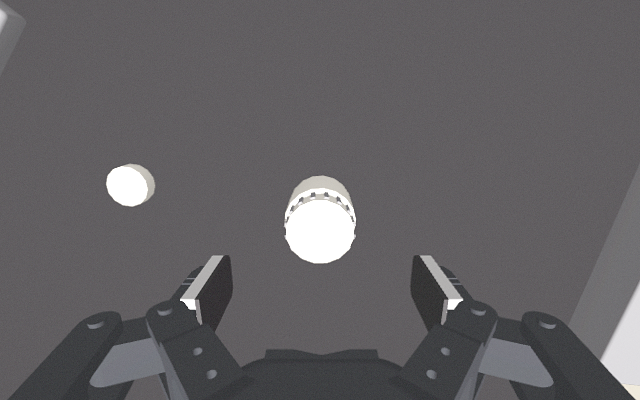

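Jar B at (320,228) is centred between the open pads, at (0.627, −0.326). I descend and grip the body low.

apply_moves --pt "0 0 30 0 0 0 1" --pt "0 0 30 0 0 0 1" --pt "0 0 24 0 0 0 1" --pt "0 0 0 0 0 0 1" --pt "0 0 0 0 0 0 0.5" --pt "0 0 0 0 0 0 0.5" --pt "0 0 0 0 0 0 0.5" --pt "0 0 0 0 0 0 0.5" --grip_force 20

```text
time_s: 15.88
position: [0.6289, -0.3274, 0.0167]
tool_rot: [[-0.139, 0.99, 0.002], [0.99, 0.139, -0.001], [-0.001, 0.002, -1.0]]
ft_force: [-0.9, 1.6, 7.3]
grip_width: 0.0487
gripper_force: 21.7
```

apply_moves --pt "0 0 -1 0 0 0 0.5" --pt "0 0 -0.3 0 0 0 0.5" --pt "0 0 0 0 0 0 0.5"

```text
time_s: 16.25
position: [0.6285, -0.3274, 0.0167]
tool_rot: [[-0.139, 0.99, 0.001], [0.99, 0.139, -0.0], [-0.0, 0.001, -1.0]]
ft_force: [0.1, 0.3, 2.7]
grip_width: 0.049
gripper_force: 21.4
```

apply_moves --pt "0 0 -0.7 0 0 0 0.5" --pt "10 0 0 0 0 0 0.5" --pt "20 0.5 0 0 0 0 0.5" --pt "30 0.5 0 0 0 0 0.5" --pt "30 0.5 0 0 0 0 0.5" --pt "30 0.5 0 0 0 0 0.5" --pt "0 0 0 0 0 0 0.5"

```text
time_s: 17.12
position: [0.6132, -0.2056, 0.017]
tool_rot: [[-0.141, 0.99, -0.001], [0.99, 0.141, 0.001], [0.001, -0.001, -1.0]]
ft_force: [-0.1, -0.2, -1.1]
grip_width: 0.0487
gripper_force: 21.0
```

```bash
python3 tilt.py; python3 - <<'E'
from h import *
plan([*W(-.03,.0005),.0173],toolR(),9,.5)
E
```

```text
held cap: u [-0.2503 -0.2749] z [0.0583 0.0603] tilt -0.022
TCP -0.2714 0.005 [-0.1 -0.2 -1.1] 0.017047558394555108
[[27.0, 0.5, -0.0, -0.0, -0.0, -0.0, 0.5], [27.0, 0.5, -0.0, -0.0, -0.0, -0.0, 0.5], [27.0, 0.5, -0.0, -0.0, -0.0, -0.0, 0.5], [27.0, 0.5, -0.0, -0.0, -0.0, -0.0, 0.5], [27.0, 0.4, -0.0, -0.0, -0.0, -0.0, 0.5], [27.0, 0.5, -0.0, -0.0, -0.0, -0.0, 0.5], [27.0, 0.4, -0.0, -0.0, -0.0, -0.0, 0.5], [27.0, 0.5, -0.1, -0.0, -0.0, -0.0, 0.5], [26.9, 0.4, -0.0, -0.0, -0.0, -0.0, 0.5]]
```

The jar is upright, with 0.02 rad of tilt. I drag on to the mouth.

apply_moves --pt "28 0.5 0 0 0 0 0.5" --pt "28 0.5 0 0 0 0 0.5" --pt "28 0.5 0 0 0 0 0.5" --pt "28 0.5 0 0 0 0 0.5" --pt "28 0.5 0 0 0 0 0.5" --pt "28 0.5 0 0 0 0 0.5" --pt "28 0.5 0 0 0 0 0.5" --pt "28 0.5 0 0 0 0 0.5" --pt "25 0.5 0 0 0 0 0.5" --pt "0 0 0 0 0 0 0.5" --pt "0 0 0 0 0 0 0.5"

```text
time_s: 18.55
position: [0.584, 0.0381, 0.0171]
tool_rot: [[-0.138, 0.99, 0.0], [0.99, 0.138, -0.0], [-0.0, 0.0, -1.0]]
ft_force: [-0.1, -0.6, -0.3]
grip_width: 0.0489
gripper_force: 21.0
```

```bash
python3 tilt.py; python3 look.py b2
```

```text
held cap: u [-0.0049 -0.0295] z [0.0584 0.0604] tilt 0.016
TCP -0.0261 -0.0004 [-0.1 -0.6 -0.3] 0.01709414895328946
t 18.6 TCP u,v -0.026194479399323657 -0.0003499379578571333 z 0.01708287255017362 yaw 97.91047080548569 F [ 0.  -0.   0.3] w 0.048667525393057076
rail 1 1352 slope 0.002072828580310878 [0.02939039 0.03733084] u [0.06818869 0.08905897]
rail -1 1330 slope -0.0012297356729960335 [-0.03616668 -0.02823841] u [0.06834737 0.08881915]
cap [ 263  252  118  103 9234] u [-0.0433 -0.0042] v [-0.0208  0.0209] z 0.06
cap [213 277  50  55 909] u [-0.0346 -0.0114] v [0.0245 0.0378] z 0.059
cap [380 277  50  55 873] u [-0.0346 -0.0115] v [-0.0373 -0.0239] z 0.059
```

apply_moves --pt "0 0 0 0 0 0 0.7" --pt "0 0 0 0 0 0 0.85" --pt "0 0 0 0 0 0 0.85" --pt "0 0 -40 0 0 0 0.85" --pt "0 0 -50 0 0 0 0.85" --pt "-30 -1 -10 0 0 0 0.4" --pt "-24 0 0 0 0 0 0" --pt "0 0 0 0 0 0 0" --pt "0 0 0 0 0 0 0" --pt "0 0 50 0 0 0 0" --pt "0 0 48 0 0 0 0" --pt "0 0 0 0 0 0 0"

```text
time_s: 20.15
position: [0.5881, -0.0132, 0.0164]
tool_rot: [[-0.14, 0.99, -0.007], [0.99, 0.14, 0.002], [0.003, -0.007, -1.0]]
ft_force: [0.4, 0.2, 0.7]
grip_width: 0.0004
gripper_force: 0.0
```

```bash
python3 look.py b3
```

```text
t 20.15 TCP u,v -0.07739444086492182 0.002748548914224573 z 0.016433920066983892 yaw 98.02973007400766 F [0.4 0.2 0.7] w 0.00039109151857854646
cap [  262   111   136   132 13302] u [-0.0459 -0.005 ] v [-0.0201  0.0209] z 0.06
cap [ 224  278  197   74 2926] u [-0.0862 -0.0629] v [-0.0283  0.0341] z 0.064
```

apply_moves --pt "0 0 0 0 0 0 0" --pt "0 0 0 0 0 0 0"

```text
time_s: 20.45
position: [0.5909, -0.0145, 0.0209]
tool_rot: [[-0.139, 0.99, 0.003], [0.99, 0.139, -0.001], [-0.001, 0.003, -1.0]]
ft_force: [0.7, 0.1, -0.6]
grip_width: 0.0001
gripper_force: 0.0
```

```bash
python3 look.py b4
```

```text
t 20.45 TCP u,v -0.07910372779278736 0.00011062292163673812 z 0.020948814684729308 yaw 97.9894946622898 F [ 0.7  0.1 -0.6] w 0.00013951832680383428
cap [  257   106   131   128 12463] u [-0.046  -0.0051] v [-0.0202  0.0208] z 0.06
cap [ 282  272   79   73 1491] u [-0.0887 -0.0644] v [-0.0125  0.014 ] z 0.062
cap [265 292  17  13 123] u [-0.0719 -0.0705] v [0.0164 0.0218] z 0.065
cap [362 292  17  13 122] u [-0.0721 -0.0705] v [-0.0202 -0.015 ] z 0.065
```

apply_moves --pt "8 0 0 0 0 0 0" --pt "6 0 0 0 0 0 0" --pt "6 0 0 0 0 0 0" --pt "7 0 0 0 0 0 0" --pt "7 0 0 0 0 0 0" --pt "7 0 0 0 0 0 0" --pt "7 0 0 0 0 0 0" --pt "7 0 0 0 0 0 0" --pt "7 0 0 0 0 0 0" --pt "7 0 0 0 0 0 0" --pt "6 0 0 0 0 0 0" --pt "0 0 0 0 0 0 0"

```text
time_s: 22.0
position: [0.5795, 0.0602, 0.0191]
tool_rot: [[-0.139, 0.99, -0.0], [0.99, 0.139, 0.0], [0.0, -0.0, -1.0]]
ft_force: [-0.2, -0.3, -0.3]
grip_width: -0.0001
gripper_force: 0.0
```

```bash
python3 look.py b5
```

```text
t 22.0 TCP u,v -0.0034716293473307826 0.0008547419828848108 z 0.019083711573940395 yaw 98.00723721822574 F [-0.2 -0.3 -0.3] w -0.00010357106799198718
rail 1 2530 slope 0.005435402029469887 [0.02936202 0.03725341] u [0.06854555 0.11207894]
rail -1 2544 slope 0.0031022190724635233 [-0.03607029 -0.02822264] u [0.06848217 0.11199399]
cap [  262   153   127   121 11509] u [0.0139 0.0552] v [-0.0203  0.0207] z 0.06
cap [ 265  275  115   70 2184] u [-0.0127  0.0112] v [-0.0188  0.0214] z 0.064
cap [232 288  32   7 111] u [0.0086 0.0108] v [0.0224 0.0328] z 0.066
cap [380 288  32   8 109] u [0.0084 0.0106] v [-0.0301 -0.0196] z 0.066
```

apply_moves --pt "6 0 0 0 0 0 0" --pt "6 0 0 0 0 0 0" --pt "6 0 0 0 0 0 0" --pt "6 0 0 0 0 0 0" --pt "6 0 0 0 0 0 0" --pt "6 0 0 0 0 0 0" --pt "6 0 0 0 0 0 0" --pt "5 0 0 0 0 0 0" --pt "3 0 0 0 0 0 0" --pt "0 0 0 0 0 0 0"

```text
time_s: 23.3
position: [0.5727, 0.1095, 0.0191]
tool_rot: [[-0.139, 0.99, 0.0], [0.99, 0.139, 0.0], [0.0, 0.0, -1.0]]
ft_force: [0.6, 0.2, 0.4]
grip_width: -0.0001
gripper_force: 0.0
```

apply_moves --pt "2 0 0 0 0 0 0" --pt "0 0 0 0 0 0 0"

```text
time_s: 23.55
position: [0.5724, 0.1113, 0.0191]
tool_rot: [[-0.139, 0.99, -0.0], [0.99, 0.139, 0.0], [0.0, -0.0, -1.0]]
ft_force: [-0.5, -0.0, 0.5]
grip_width: 0.0002
gripper_force: 0.0
```

apply_moves --pt "2 0 0 0 0 0 0" --pt "0 0 0 0 0 0 0"

```text
time_s: 23.8
position: [0.5721, 0.1133, 0.0191]
tool_rot: [[-0.139, 0.99, -0.0], [0.99, 0.139, 0.0], [0.0, -0.0, -1.0]]
ft_force: [0.2, 0.1, 1.4]
grip_width: 0.0001
gripper_force: 0.0
```

```bash
python3 look.py b6
```

```text
t 23.8 TCP u,v 0.05013217243042366 0.000699831348071987 z 0.019122206361767032 yaw 97.98169954347456 F [0.2 0.1 1.4] w 0.00011450872893375905
rail 1 3671 slope 0.028492231180062867 [0.02935585 0.03731288] u [0.06935926 0.16523877]
rail -1 4657 slope 0.01186330771476608 [-0.03618756 -0.02819557] u [0.06954837 0.16531104]
cap [  236     0   148   123 14617] u [0.1232 0.1554] v [-0.0159  0.0253] z 0.06
cap [  261   155   127   190 13670] u [0.0445 0.1082] v [-0.0201  0.0209] z 0.06
cap [232 288  32   8 107] u [0.0621 0.0644] v [0.0222 0.0327] z 0.066
cap [380 288  33   8 105] u [0.062  0.0644] v [-0.0305 -0.0196] z 0.066
```

apply_moves --pt "2 0 0 0 0 0 0" --pt "2 0 0 0 0 0 0" --pt "2 0 0 0 0 0 0" --pt "0 0 0 0 0 0 0"

```text
time_s: 24.35
position: [0.5713, 0.1194, 0.0191]
tool_rot: [[-0.139, 0.99, -0.0], [0.99, 0.139, 0.0], [0.0, 0.0, -1.0]]
ft_force: [-0.0, 0.0, 0.9]
grip_width: -0.0001
gripper_force: 0.0
```

apply_moves --pt "1.5 0 0 0 0 0 0" --pt "0 0 0 0 0 0 0"

```text
time_s: 24.6
position: [0.5711, 0.1208, 0.0191]
tool_rot: [[-0.139, 0.99, 0.0], [0.99, 0.139, 0.0], [0.0, 0.0, -1.0]]
ft_force: [-0.3, -0.3, 0.5]
grip_width: -0.0
gripper_force: 0.0
```

apply_moves --pt "1.5 0 0 0 0 0 0" --pt "0 0 0 0 0 0 0"

```text
time_s: 24.85
position: [0.5712, 0.1213, 0.0192]
tool_rot: [[-0.139, 0.99, 0.001], [0.99, 0.139, -0.001], [-0.002, 0.0, -1.0]]
ft_force: [0.2, -5.9, 0.3]
grip_width: 0.0001
gripper_force: 2.7
```

```bash
python3 look.py b7
```

```text
t 24.85 TCP u,v 0.05814982181574745 0.00046282044616739244 z 0.019184117900080313 yaw 97.97698690978608 F [ 0.2 -5.9  0.3] w 0.00013335670824926225
rail 1 3973 slope 0.014850445059724448 [0.02939751 0.03732605] u [0.06931896 0.17348082]
rail -1 4910 slope 0.010604300823711525 [-0.03622096 -0.02822247] u [0.06958414 0.17333334]
cap [  237     0   145   147 16581] u [0.1237 0.163 ] v [-0.0158  0.025 ] z 0.06
cap [  260   155   128   190 13653] u [0.0526 0.1161] v [-0.0201  0.0209] z 0.06
cap [233 288  31   8 107] u [0.0703 0.0725] v [0.0216 0.0323] z 0.066
cap [380 288  33   8 102] u [0.0703 0.0724] v [-0.0306 -0.0202] z 0.067
```

apply_moves --pt "1.5 0 0 0 0 0 0" --pt "0 0 0 0 0 0 0" --pt "0 0 0 0 0 0 0"

```text
time_s: 25.28
position: [0.5715, 0.1215, 0.0193]
tool_rot: [[-0.139, 0.99, 0.001], [0.99, 0.139, -0.003], [-0.004, 0.001, -1.0]]
ft_force: [1.8, -12.0, -0.5]
grip_width: -0.0002
gripper_force: 6.1
```

```bash
python3 look.py b8; python3 - <<'E'
from h import *
from lane import lane,rep
im=get_image("top"); c=cam(im); save("t2",im["frame"][130:280,200:360]); P=cloud(c,im["z_map"])
n=np.array([-A[1],A[0]]);q=P[...,:2]-MO;u=q@A;v=q@n;z=P[...,2]
m=(abs(z-.0605)<.006)&(abs(v)<.035)&(u>.1)&(u<.25); k,l,s,_=cv2.connectedComponentsWithStats(m.astype(np.uint8))
for i in range(1,k):
    if s[i,4]>40: print("top cap",s[i,4],u[l==i].min(),u[l==i].max(),v[l==i].min(),v[l==i].max())
m=(abs(z-.035)<.004)&(abs(v)<.04)&(u>.205)&(u<.24); print("wall",np.percentile(u[m],[3,97]))
E
```

```text
t 25.275 TCP u,v 0.05831624078746764 0.00018216783457666573 z 0.019348722038306593 yaw 97.97024165146415 F [  1.8 -12.   -0.5] w -0.0002074202845601655
rail 1 3938 slope 0.014909469080516642 [0.02939329 0.03734332] u [0.06926028 0.17367946]
rail -1 4900 slope 0.010844717831537773 [-0.03621002 -0.02822614] u [0.06970615 0.17352074]
cap [  236     0   145   147 16578] u [0.1237 0.1632] v [-0.0157  0.0251] z 0.06
cap [  260   155   127   190 13570] u [0.0529 0.1163] v [-0.0203  0.0207] z 0.06
top cap 206 0.17376844398634356 0.21223758938948414 -0.023540485070501087 0.01998709673056132
wall [0.21476543 0.22471291]
```

The force rises to 12 N without motion, and jar3's far cap edge is 3 mm from the wall, so the row is tight. I retreat, then go to the outer side of the lock grip with the fingers shut.

apply_moves --pt "-6 0 0 0 0 0 0" --pt "0 0 -45 0 0 0 0" --pt "0 0 -45 0 0 0 0" --pt "0 -40 0 0 0 0 0" --pt "2 -45 0 0 0 0 0" --pt "2 -45 0 0 0 0 0" --pt "1 -25 0 0 0 0 0" --pt "0 0 0 0 0 0 0" --pt "0 0 0 0 0 0 0"

```text
time_s: 26.5
position: [0.4185, 0.1012, 0.1093]
tool_rot: [[-0.139, 0.99, 0.001], [0.99, 0.139, 0.0], [-0.0, 0.001, -1.0]]
ft_force: [0.6, -0.4, 0.1]
grip_width: 0.0003
gripper_force: 0.0
```

```bash
cat > gr.py <<'E'
from h import *
import sys
st=telemetry.observe(); im=get_image("wrist"); c=cam(im,st); save(sys.argv[1],im["frame"])
n=np.array([-A[1],A[0]]); P=cloud(c,im["z_map"]); q=P[...,:2]-MO; u=q@A; v=q@n; z=P[...,2]; f=im["frame"].min(2)
m=(im["z_map"]>.06)&(z>.056)&(z<.068)&(v>.035)&(v<.145)&(abs(u-.058)<.03)&(f>120)
t=st["position"][:2]-MO; print("TCP",(t@A).round(4),(t@n).round(4),st["position"][2],st["ft_force"].round(1))
if m.sum(): print("grip",m.sum(),np.percentile(u[m],[1,99]),np.percentile(v[m],[1,99]),np.median(z[m]))
m=(im["z_map"]>.06)&(abs(z-.060)<.004)&(abs(v)<.03)&(u>.05)&(f>180)
if m.sum(): print("caps",np.percentile(u[m],[.5,99.5]),np.percentile(v[m],[1,99]))
E
python3 gr.py g2
```

```text
TCP 0.0597 0.1546 0.10934055435114087 [ 0.6 -0.4  0.1]
grip 824 [0.05307185 0.06776619] [0.10099822 0.1256745 ] 0.061533001394150286
caps [0.07513798 0.19250234] [-0.01960228  0.02406678]
```

View pics/g2.png

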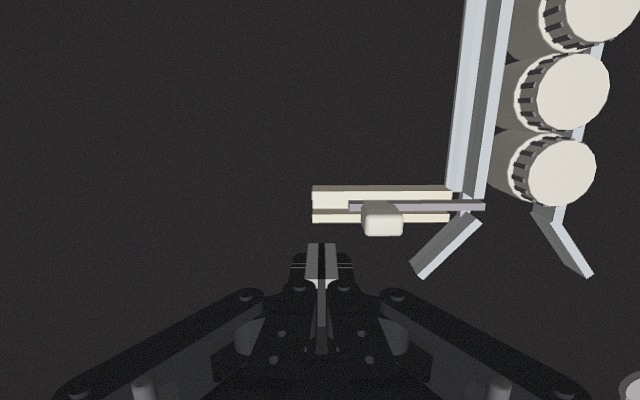

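The picture shows three jars in file and the grip at (382,219), with the shut fingers outside it at (321,265). I descend and push the grip home.

apply_moves --pt "0 0 34 0 0 0 0" --pt "0 0 30 0 0 0 0" --pt "0 0 0 0 0 0 0" --pt "0 7 0 0 0 0 0" --pt "0 7 0 0 0 0 0" --pt "0 7 0 0 0 0 0" --pt "0 7 0 0 0 0 0" --pt "0 7 0 0 0 0 0" --pt "0 7 0 0 0 0 0" --pt "0 7 0 0 0 0 0" --pt "0 5 0 0 0 0 0" --pt "0 0 0 0 0 0 0"

```text
time_s: 28.05
position: [0.4714, 0.1086, 0.0451]
tool_rot: [[-0.139, 0.99, 0.001], [0.99, 0.139, -0.0], [-0.0, 0.001, -1.0]]
ft_force: [0.0, -0.6, 0.0]
grip_width: 0.0001
gripper_force: 0.0
```

```bash
python3 gr.py g3
```

```text
TCP 0.0597 0.1011 0.04506869466277025 [ 0.  -0.6  0. ]
grip 1475 [0.05329312 0.06793605] [0.06275441 0.08674041] 0.06161226652261684
caps [0.07492771 0.17261525] [-0.0182256  0.0244918]
```

Grip centre is at y ≈ 0.0748; 13 mm to go.

apply_moves --pt "0 4 0 0 0 0 0" --pt "0 4 0 0 0 0 0" --pt "0 2 0 0 0 0 0" --pt "0 1.5 0 0 0 0 0" --pt "0 0 0 0 0 0 0"

```text
time_s: 28.72
position: [0.4824, 0.1102, 0.0451]
tool_rot: [[-0.139, 0.99, 0.0], [0.99, 0.139, 0.0], [-0.0, 0.0, -1.0]]
ft_force: [-0.9, -0.3, -0.6]
grip_width: -0.0002
gripper_force: 0.3
```

apply_moves --pt "0 1.5 0 0 0 0 0" --pt "0 0 0 0 0 0 0"

```text
time_s: 28.98
position: [0.4838, 0.1104, 0.0451]
tool_rot: [[-0.139, 0.99, 0.0], [0.99, 0.139, -0.0], [-0.0, 0.0, -1.0]]
ft_force: [-1.2, 0.4, 1.0]
grip_width: 0.0002
gripper_force: 0.4
```

apply_moves --pt "0 1 0 0 0 0 0" --pt "0 0 0 0 0 0 0"

```text
time_s: 29.22
position: [0.484, 0.1105, 0.0451]
tool_rot: [[-0.139, 0.99, -0.002], [0.99, 0.139, -0.0], [0.0, -0.002, -1.0]]
ft_force: [-6.0, -1.4, 2.7]
grip_width: 0.0
gripper_force: 2.6
```

```bash
python3 gr.py g4
```

```text
TCP 0.0597 0.0883 0.04505682801860966 [-6.  -1.4  2.7]
grip 1451 [0.05335564 0.06797519] [0.05043179 0.07419852] 0.0616215354071431
caps [0.07497648 0.17246845] [-0.01828553  0.02433394]
```

The grip is at y = 62.3 mm and has reached its stop: the force rose to 6 N without motion. I back off and lift clear.

apply_moves --pt "0 -10 0 0 0 0 0" --pt "0 -15 0 0 0 0 0" --pt "0 0 -50 0 0 0 0" --pt "0 0 -50 0 0 0 0" --pt "0 0 0 0 0 0 0" --pt "0 0 0 0 0 0 0" --pt "0 0 0 0 0 0 0" --pt "0 0 0 0 0 0 0"

```text
time_s: 30.28
position: [0.4596, 0.1071, 0.1442]
tool_rot: [[-0.139, 0.99, -0.002], [0.99, 0.139, 0.0], [0.0, -0.002, -1.0]]
ft_force: [0.0, -0.3, 0.2]
grip_width: 0.0003
gripper_force: 0.0
```

```bash
python3 gr.py g5; python3 - <<'E'
from h import *
im=np.load("top0.npy",allow_pickle=True).item(); j=get_image("top"); d=abs(j["frame"].astype(int)-im["frame"]).max(2)>60
k,l,s,_=cv2.connectedComponentsWithStats(d.astype(np.uint8)); print([x.tolist() for x in s[1:] if x[4]>40])
E
```

```text
TCP 0.0598 0.113 0.1442451789780369 [ 0.  -0.3  0.2]
grip 617 [0.05340825 0.06800868] [0.05019865 0.07494069] 0.061560177877538313
caps [0.07556776 0.20228912] [-0.02045822  0.023628  ]
[[388, 148, 21, 22, 353], [458, 160, 22, 22, 369], [221, 183, 100, 217, 11685], [233, 189, 7, 18, 43], [246, 188, 6, 15, 41], [254, 208, 40, 36, 1060], [295, 225, 10, 30, 189], [0, 326, 120, 74, 5101], [102, 383, 84, 17, 975], [340, 389, 27, 11, 121], [300, 394, 12, 6, 63]]
```

View pics/g5.png

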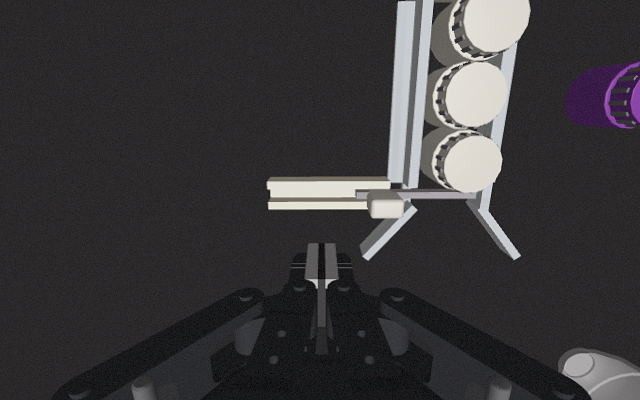

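The picture shows the bar across the lane behind the last jar (470,160), all three jars upright in file, and the fingers clear. The slim bottle and the other bystanders show no change in the top view. I hand in the job.

```bash
python3 -c "
from rig import env
print(env.close_job())"
```

```text
the job is handed in; nothing more can be done
None
```

The job is handed in: by my measurements all three jars stand upright in a tight row against the lane's closed end, the lock is at its end stop behind them, and no bystander moved; the hand-in returned no verdict, and jar A leaned about 0.3 rad for a moment before I released it upright.

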